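# Change the hinge borer over to cup holes: gear lever and depth turret

### The arm

A 7-joint arm with a two-finger parallel gripper is mounted at the origin on a cart in front of the work surface, level with it; the furniture and walls round the work are solid. World frame = base frame: x ahead of the robot, y to its left, z up, the work surface at z = 0. Lengths are in m, angles in rad, forces in N, time in s.
With the tool pointing down it reaches from about 0.425 to 0.875 m from the base axis. Payload 4.7 kg.
Tool frame: the origin (TCP) lies at the centre of the arm's flange, where the gripper is bolted on; the fingertips stand 182 mm ahead of it and the grasp point (between the pads) lies 164 mm ahead of it; z points along the fingers, y is the direction in which the jaws open and shut (so a half turn about z gives the same grasp; the last joint's range is limited). The gripper opens to 87 mm and grips with 3 to 60 N. Pads are 19 mm wide; open, the fingers measure 117 mm over their backs; the gripper's body (75 mm by 190 mm) begins 51 mm behind the grasp point.
Start: joints at [1.122, 0.321, -0.07, 1.45, 0.023, 1.371, -0.057], TCP at [0.29, -0.582, 0.405] pointing down, gripper open.
Joint ranges: [-2.86, 2.86], [-0.3, 2.09], [-1.38, 1.24], [0.06, 2.45], [-1.56, 4.7], [0.09, 2.05], [-2.69, 2.69]. Speed limits (rad/s): [2.57, 2.57, 3.14, 3.14, 3.14, 3.14, 3.14].

### API

Orientations are given as a rotation vector (axis times angle).
In Python, from workcell import readout, imaging, manip, masks_of, tip_of gives the robot as it stands.
- The arm moves only by the tool jog_arm, never from a script. Its argument "moves" is a list of rows, each an object of numbers: "tx", "ty", "tz": the shift along the tool's x, y, z in cm; "rx", "ry", "rz": the turn, a rotation vector about the tool's x, y, z in degrees; "gripper": the closure, from -1 (fully open) to 1 (shut), so that 0 is half open. In form: [{"tx": .., "ty": .., "tz": .., "rx": .., "ry": .., "rz": .., "gripper": ..}, ...]. A call has 1 to 20 rows; each row shifts and turns the pose as measured when the row begins, along the tool's axes as they then stand; what a row does not reach is not made up. A row lasts 1/8 s, in which the tool goes at most 62.5 mm and 10.7 degrees, less where a joint would pass 70% of its speed; a pose out of reach is approached as far as the arm can. A call with a gripper value outside its range is refused whole. The fingers move at their own pace and stop on an object; "grip_force" is the grip in N (left out, the last holds). Time passes only in rows, so rows that do not move let the fingers close. It gives the time, the measured TCP pose, the force and the opening at its end, in the units of the state.
- readout.get_obs(): the state, without advancing time (a new reading comes with each control period).
- imaging.capture(name): name is "scene" or "top"; returns a dict with "pixels" (400x640x3 uint8, red, green, blue), "range_z" (400x640 float32, m along the optical axis (not along the pixel's ray), 0 where there is no reading), "intrinsics" (3x3 intrinsics, pixels), "dist_coeffs" ([k1, k2, p1, p2, k3] as OpenCV has them; the pictures are not rectified), "T" (4x4, takes a point from camera to world coordinates). Camera axes: x right, y up, looking along -z (the intrinsics and any distortion apply to the point x, -y, -z); pixel columns grow to the right and rows downward; lengths in m; the calibration is good to about 2 mm. A picture is of the moment at which its call begins.
- manip.hand_in(): hands the job in, once; it reports no verdict.
Trained networks look in the newest picture that a camera, given by its name, has taken for a name from the list of things; names that differ only in an ending like _2 or _b are one class to them, and where a whole thing is asked for, a point or a joint stands for the part that bears it (a point fixed in the world has none). Each returns a list of dicts, best first, with "score" (0 to 1); they miss things now and then, are a little off and sometimes report something else, mostly with a low value. They report only what shows in the picture. A call takes as long as a camera call.
- masks_of(camera, name): "region" (400x640 bool, what is visible of it) and "extent" ([centre column, centre row, width, height] in pixels, round what is visible of it).
- tip_of(camera, name): "location" ([row, column] in pixels: a listed point, or the origin of a listed thing).
The state is a dict: "t": time; "joint_positions": joint angles; "joint_vel": joint speeds; "effort": joint torques, N m; "tool_pos": TCP position; "tool_rot": TCP orientation; "force": force on the tool from outside, world axes, zero at the start; "moment": the same for the moment, N m; "width": opening from 0.0 (shut) to 1.0 (fully open).
Only numpy, scipy, OpenCV 4.12 (cv2) and the standard library are available. Lean on these libraries where they do the work, as an engineer would, in place of code of your own. Each camera call takes 0.05 s, during which the arm holds its last target. There are 200 camera calls.

### The job

Change the green hinge-boring machine over for 35 mm cup holes. Work its gear lever through the zigzag gate from the fast slot at the far end (one red pip) to the slow slot at the near end (three pips), pushed fully home there, and turn the depth-stop turret one click clockwise (seen from above) so that the brass stop screw stands over the red anvil. Leave the board and hinge on the machine, and the try square and tape measure beside it, as they lie.

Things in the scene. Friction and masses are not known exactly. Their poses are not given: they have to be found in the camera images.
- hinge_borer: green bench-top hinge-boring machine bolted to the table, base 225 x 345 mm, 456 mm high. Origin: at table height, near the middle of its base; x points to its back, y to its left as seen from the robot, z up (turned only by a small yaw). A panel on its front slopes 30 degrees, face up and towards the robot; on it is a 6 mm steel gate plate, and the gear lever stands out of the gate.
- gear_knob (a point): centre of the black ball knob, 38 mm in diameter, on the gear lever. The lever turns about a pivot 125 mm below the knob's centre, along the lever; its 9 mm stem runs in 14 mm slots, so the knob has about 5 mm of play. It stays where it is left; moving it takes about 2 N. At mid-gate it leans 30 degrees from upright towards the robot; the gate plate is 50 mm or more from the knob's centre.
- cowl_edge (a point): middle of the lower front edge of the grey belt cowl, 124 mm wide and 42 mm high, that overhangs the far row of the gate: about 20 mm behind and 70 mm above the knob there. An upright gripper hits it; take the knob with the tool leaning back about 30 degrees (fingers forward and down, along the machine's x), closing along the machine's y; this lean suits the whole gate.
- knob_far_right (a point): where the knob's centre is at the right (machine's -y) end of the far row: speed 1, fast, one red pip; the lever starts here. The gate is a serpentine of three rows across, each about 42 mm of knob travel.
- knob_far_left (a point): knob centre at the left end of the far row; here alone the far row joins the middle row, by a slot down the slope
- knob_mid_left (a point): knob centre at the left end of the middle row, below knob_far_left
- knob_mid_right (a point): knob centre at the right end of the middle row: speed 2, two pips; here alone the middle row joins the near row, by a slot down the slope
- knob_near_right (a point): knob centre at the right end of the near row, below knob_mid_right
- knob_near_left (a point): knob centre at the left end of the near row: speed 3, slow, three pips; the lever must end here
- gear_rock (a joint): rocking of the gear lever up and down the sloping panel, rad: about 0.38 in the far row, 0 in the middle row, -0.38 in the near row
- gear_sway (a joint): sideways swing of the gear lever, rad, + to the machine's left (+y): about 0.17 at the left ends of the rows, -0.17 at their right ends
- depth_turret (a joint): turn of the six-sided aluminium stop turret, rad, + clockwise seen from above; a spring shoe on its flats clicks it into a place every 1.047 rad (60 degrees). About 0 now; 1.047 when the brass screw stands over the anvil. Breaking out of a place takes about 0.25 Nm; past half-way it snaps on by itself.
- turret_handle (a point): middle of the black bar handle on the turret, on its upright axis; bar 66 long, 18 thick, 36 mm high, top 18 mm above this point. With the turret at 0 the bar's length points 120 degrees (counter-clockwise from above) from the machine's x axis; it turns with the turret. Lock nuts on the turret reach to 25 mm below this point.
- brass_screw (a point): top of the brass stop screw, 26 mm from the turret's axis (the other five are steel)
- anvil_top (a point): top of the red-capped anvil post, 25 mm in diameter, in front of the turret's axis (machine's -x side)
- board_mid (a point): centre of a loose particle-board strip, 130 x 245 x 18 mm, that lies on the machine's base; leave it
- hinge_mid (a point): loose steel cup hinge, 59 x 91 x 18 mm, that lies on the board; centre; leave it
- square_mid (a point): loose try square, 237 x 122 x 23 mm, right of the machine on the table; this point is in its wooden stock; leave it
- tape_mid (a point): loose yellow tape measure, 60 x 80 x 66 mm, left of the machine on the table; centre; leave it

How it is judged:
At the end, for the whole second after the job is handed in: the gear lever is at the left end of the near row (rock below -0.31 rad, sway above 0.12 rad) and the turret rests in its next place (1.047 rad within 0.09), brass screw over the anvil (value of joint gear_rock below -0.31 rad and value of joint gear_sway above 0.12 rad and value of joint depth_turret between 0.957 and 1.137 rad); the robot touches nothing.
It fails at once if the board or the hinge on the machine is shifted by more than 25 mm (distance of any of board_mid, hinge_mid from where it was at the start of the episode above 0.025 m).
It fails at once if the try square or the tape measure is shifted by more than 25 mm (distance of any of square_mid, tape_mid from where it was at the start of the episode above 0.025 m).
It also fails if it takes over 56 s, if anything falls off the work surface, if the arm or the gripper's body presses on something with over 40 N, if the wrist force passes 120 N, or if a joint passes its speed limit or range.

## Working session

There is one attempt and no reset: what is moved stays moved. The work goes in short steps, Python scripts to look and compute and a tool call to move; the robot and the scene stay as the last step left them, time stands still between calls to the robot, and variables do not carry over. Pictures are saved under pics/ and viewed, about 8 in all and at most 12, crops included, and the job is handed in when it is done.

Besides the shell and the picture viewer there is one more tool, called after "Emit:" as name(argument=value, ...), one argument or row to a line, values as JSON. jog_arm: Moves the arm, as the interface text tells. Its arguments: {"type":"object","properties":{"moves":{"type":"array","items":{"type":"object","properties":{"tx":{"type":"number"},"ty":{"type":"number"},"tz":{"type":"number"},"rx":{"type":"number"},"ry":{"type":"number"},"rz":{"type":"number"},"gripper":{"type":"number"}}}},"grip_force":{"type":"number"}},"required":["moves"]}

```bash
ls; mkdir -p pics; cat > h.py <<'E'
import numpy as np, cv2
from workcell import readout, imaging, manip, masks_of, tip_of
def snap(cam,fn=None):
    c=imaging.capture(cam)
    if fn: cv2.imwrite('pics/'+fn,c['pixels'][:,:,::-1])
    return c
def ray(c,row,col):
    p=cv2.undistortPoints(np.array([[[col,row]]],float),np.array(c['intrinsics']),np.array(c['dist_coeffs']))[0,0]
    return np.array([p[0],-p[1],-1.0])
def world(c,row,col,r=2):
    ri,ci=int(round(row)),int(round(col))
    w=c['range_z'][max(0,ri-r):ri+r+1,max(0,ci-r):ci+r+1]; w=w[w>0]
    T=np.array(c['T']); d=np.median(w) if len(w) else np.nan
    return T[:3,:3]@(ray(c,row,col)*d)+T[:3,3]
def proj(c,P):
    T=np.array(c['T']); q=T[:3,:3].T@(np.array(P)-T[:3,3]); q=np.array([q[0],-q[1],-q[2]])
    return cv2.projectPoints(q.reshape(1,1,3),np.zeros(3),np.zeros(3),np.array(c['intrinsics']),np.array(c['dist_coeffs']))[0].ravel()
E
python3 - <<'E'
from h import *
names="hinge_borer gear_knob cowl_edge knob_far_right knob_far_left knob_mid_left knob_mid_right knob_near_right knob_near_left turret_handle brass_screw anvil_top board_mid hinge_mid square_mid tape_mid".split()
np.set_printoptions(precision=4,suppress=True)
for cam in("scene","top"):
    c=snap(cam,cam+'0.png'); print(cam,np.array(c['T'])[:3,3], -np.array(c['T'])[:3,2])
    for n in names:
        r=tip_of(cam,n)[:2]
        for k in r: print(n,round(k['score'],2),np.round(k['location'],1),world(c,*k['location']))
print(readout.get_obs())
E
```

```text
pics
scene [-0.2874  0.3564  1.3125] [ 0.5777 -0.3278 -0.7475]
hinge_borer 0.71 [217.8 300.8] [ 0.6398 -0.104   0.0412]
gear_knob 0.62 [163.4 298.3] [ 0.6641 -0.1154  0.2768]
cowl_edge 0.87 [150.2 294.7] [ 0.7176 -0.1311  0.2825]
knob_far_right 0.57 [165.4 302. ] [ 0.6541 -0.123   0.2729]
knob_far_left 0.64 [166.4 293.3] [ 0.7119 -0.1204  0.2202]
knob_mid_left 0.59 [180.2 301.3] [ 0.6603 -0.1218  0.2011]
knob_mid_right 0.92 [174.4 309.3] [ 0.667  -0.1551  0.2051]
knob_mid_right 0.57 [164.5 300. ] [ 0.6582 -0.1182  0.2756]
knob_near_right 0.86 [186.9 314.5] [ 0.6262 -0.1514  0.1853]
knob_near_left 0.31 [200.8 264.8] [0.6215 0.0254 0.2217]
brass_screw 0.75 [204.5 268.1] [0.6077 0.0213 0.216 ]
brass_screw 0.59 [293.  240.9] [0.4561 0.1994 0.0629]
anvil_top 0.95 [239.6 269.4] [0.5753 0.0434 0.0893]
board_mid 0.62 [215.9 307.8] [ 0.6361 -0.1295  0.0401]
board_mid 0.46 [184.9 313.8] [ 0.6327 -0.1525  0.1882]
hinge_mid 0.63 [148.3 292.7] [ 0.7162 -0.1237  0.2952]
hinge_mid 0.55 [214.3 330.5] [ 0.596  -0.1968  0.0508]
square_mid 0.95 [202.2 393.3] [ 0.5528 -0.4359  0.0213]
tape_mid 0.56 [293
[... 909 characters left out ...]
195.2 364.6] [ 0.6194 -0.2055  0.0437]
square_mid 0.63 [218.7 444.3] [ 0.5518 -0.4322  0.0225]
square_mid 0.47 [159.  320.8] [ 0.6874 -0.0899  0.2211]
tape_mid 0.74 [245.3 218.3] [0.4818 0.2035 0.0636]
{'t': 1.7, 'joint_positions': array([ 1.1221,  0.321 , -0.0701,  1.4505,  0.0226,  1.3708, -0.0569]), 'joint_vel': array([-0.0003,  0.0016, -0.0002,  0.0009, -0.0013, -0.0003, -0.001 ]), 'effort': array([  0.0002, -49.1088,  -0.403 , -31.2767,  -0.0637,   0.0338,
         0.    ]), 'tool_pos': array([ 0.2902, -0.5816,  0.4048]), 'tool_rot': array([ 3.0577,  0.7205, -0.    ]), 'force': array([-0.2358,  0.5604,  0.4498]), 'moment': array([ 0.0189, -0.0027,  0.0255]), 'width': 1.0013000650392334}
```

View crops.

```bash
python3 - <<'E'
import cv2,numpy as np
a=cv2.imread('pics/scene0.png')[90:290,200:400];b=cv2.imread('pics/top0.png')[90:290,220:420]
cv2.imwrite('pics/c0.png',np.hstack([cv2.resize(x,(400,400),interpolation=cv2.INTER_CUBIC) for x in(a,b)]))
E
```

```text
(no output)
```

View pics/c0.png

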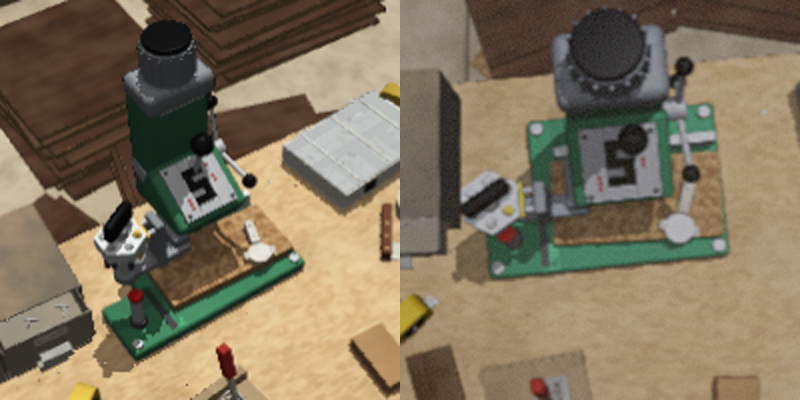

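```bash
cat >> h.py <<'E'
def cloud(c):
    T=np.array(c['T']); v,u=np.mgrid[0:400,0:640]
    p=cv2.undistortPoints(np.stack([u,v],-1).reshape(-1,1,2).astype(float),np.array(c['intrinsics']),np.array(c['dist_coeffs']))[:,0]
    d=c['range_z'].ravel(); q=np.c_[p[:,0],-p[:,1],-np.ones(len(p))]*d[:,None]
    W=q@T[:3,:3].T+T[:3,3]; W[d<=0]=np.nan
    return W.reshape(400,640,3)
E
python3 - <<'E'
from h import *
from scipy.optimize import least_squares
np.set_printoptions(precision=4,suppress=True)
for cam in("scene","top"):
    c=snap(cam); W=cloud(c); px=c['pixels'].astype(int)
    np.save('pics/W_%s.npy'%cam,W)
    g=(px[...,1]>px[...,0]+30)&(px[...,1]>px[...,2]+15)&(W[...,2]<.04)&(W[...,2]>.0)
    P=W[g]; r=cv2.minAreaRect(P[:,:2].astype(np.float32)*1000); print(cam,'base',g.sum(),r, np.median(P[:,2]))
    # knob
    m=masks_of(cam,'gear_knob')
    for k in m[:2]: print('knob mask',k['score'],k['extent'],k['region'].sum())
    dark=(px.max(-1)<60)
    cr={'scene':(162,301),'top':(158,335)}[cam]
    vv,uu=np.mgrid[0:400,0:640]; s=dark&(np.hypot(vv-cr[0],uu-cr[1])<11)&(W[...,2]>.25)
    K=W[s]; f=least_squares(lambda x:np.linalg.norm(K-x,axis=1)-.019,K.mean(0)-[0,0,.015],loss='soft_l1',f_scale=.003)
    print('knob',s.sum(),f.x,np.abs(f.fun).mean())
    ys,xs=np.nonzero(s); print('blob centre',ys.mean(),xs.mean(), 'proj',proj(c,f.x))
    m=masks_of(cam,'turret_handle')
    for k in m[:1]:
        P=W[k['region']]; print('turret mask',k['score'],k['extent'],np.nanmedian(P,0))
    cr={'scene':(202,260),'top':(189,263)}[cam]
    s=dark&(np.hypot(vv-cr[0],uu-cr[1])<18)&(W[...,2]>.22)
    H=W[s]; print('handle n',s.sum(),'z pct',np.nanpercentile(H[:,2],[5,50,90,97]))
    H=H[H[:,2]>np.nanpercentile(H[:,2],90)-.012]; print('rect',cv2.minAreaRect(H[:,:2].astype(np.float32)*1000))
E
```

```text
scene base 1032 ((606.9061279296875, -82.95213317871094), (137.24607849121094, 340.34942626953125), 5.262406826019287) 0.02174664404563531
knob mask 0.48 [299.5, 167.1, 12.3, 19.0] 134
knob mask 0.33 [300.6, 166.1, 11.3, 21.7] 150
knob 161 [ 0.6792 -0.1289  0.2697] 0.010719607950106468
blob centre 159.65217391304347 299.3975155279503 proj [299.9044 160.6348]
turret mask 0.82 [261.1, 206.4, 27.3, 34.6] [0.5954 0.0511 0.2198]
handle n 176 z pct [0.2379 0.2624 0.2703 0.2718]
rect ((606.240234375, 48.769775390625), (17.163564682006836, 64.78589630126953), 35.36528396606445)
top base 1614 ((654.5142822265625, -81.2877197265625), (219.94129943847656, 338.92138671875), 5.333817481994629) 0.021798775425457606
knob mask 0.56 [335.6, 160.1, 15.1, 15.1] 185
knob mask 0.56 [317.0, 160.8, 132.3, 135.1] 9539
knob 181 [ 0.6751 -0.1288  0.2707] 0.0011093572416536472
blob centre 159.38121546961327 335.6685082872928 proj [336.4401 159.4691]
turret mask 0.92 [264.8, 191.9, 31.0, 32.5] [0.605  0.0447 0.2212]
handle n 201 z pct [0.2554 0.2676 0.2704 0.2715]
rect ((608.774658203125, 48.691104888916016), (16.034481048583984, 62.2254524230957), 34.23368453979492)
```

```bash
python3 - <<'E'
from h import *
# height maps (max z per 25mm cell, cm) from both clouds
W=np.vstack([np.load('pics/W_%s.npy'%k).reshape(-1,3) for k in('scene','top')]); W=W[~np.isnan(W[:,0])]
xs=np.arange(.40,.90,.025); ys=np.arange(.30,-.35,-.025)
print('x\\y  '+' '.join('%4d'%round(y*1000) for y in ys))
for x in xs[::-1]:
    print('%4d '%round(x*1000)+' '.join('%4d'%(round(1000*np.percentile(s,98)) if len(s:=W[(abs(W[:,0]-x)<.0125)&(abs(W[:,1]-y)<.0125),2]) else -1) for y in ys))
E
```

```text
x\y   300  275  250  225  200  175  150  125  100   75   50   25    0  -25  -50  -75 -100 -125 -150 -175 -200 -225 -250 -275 -300 -325
 875   -1   -1   -1   -1   -1   -1   -1   -1   -1   -1   -1   -1   -1   -1   -1   -1   -1   -1   -1   -1   -1   -1   -1   -1   -1   -1
 850   -1   -1   -1   -1   -1   -1   -1   -1   -1   -1   -1   -1   -1   -1   -1   -1   -1   -1   -1    4    2    4    6    7    4    5
 825   -1   -1   -1   -1   -1   -1    3    5    6    4    6    6    5   -1    7    5    3   -1   -1    4    3    5    5    4    6    6
 800  159  158  159  159  159  159  160  156    5    5    6    6    5    0    2    4   -1   -1   -1  130  131    6    6    4    6    5
 775  159  160  158  160  162  160  159  158    5    7    5    5    5    4  384  455  459  458  386  375  279   32   24    7    6    5
 750  159  160  160  160  159  160  160  158    5    5    6   33   33   27  388  459  459  459  456  381  279   29   24    6    6    4
 725  160  159  159  159  160  160  159  157    5    6    6   26   28   26  408  459  459  459  456  382  208   59   60    6    5    6
 700  160  160  160 
[... 1034 characters left out ...]
    7    5    5    6    5
 500    5    4    6   18   66   65    5    5    6    5    5    6    7    5    5    4    5    7    6    5    6    6    5    6    5    6
 475   22   20   20   68   70   69    5    6    5    6    6    6    5    5    4    6    5    6    5    6    6    5    6    7    5    4
 450   30    5   12   67   69   66    5    4    4    4    5    4    4    5    6    5    5    6    6    5    6    6    5    5    6    5
 425    5   16   17   14   53   23   23   14    5    5    5   15   20   41   44    5    6    5    5    4    5    6    5    4    5    5
 400    5   15   21   15   22   24   25   20   40   44   45   44  171   44   44    6    6    6    6    5    5    4    6    6    6    4
```

```bash
cat >> h.py <<'E'
from scipy.spatial.transform import Rotation as Rn
from scipy.linalg import logm, expm
np.set_printoptions(precision=4,suppress=True)
YAW=np.radians(5.3); MX=np.array([np.cos(YAW),np.sin(YAW),0]); MY=np.array([-np.sin(YAW),np.cos(YAW),0]); MZ=np.array([0,0,1.])
K0=np.array([.6755,-.1288,.270]); HND=np.array([.6075,.0487,.253])
def kn(r,s):
    f=lambda r,s:.125*(np.cos(s)*(-np.sin(np.pi/6-r)*MX+np.cos(np.pi/6-r)*MZ)+np.sin(s)*MY)
    return K0+f(r,s)-f(.38,-.17)
def RK(lean=np.pi/6):
    z=np.sin(lean)*MX-np.cos(lean)*MZ; y=-MY; return np.c_[np.cross(y,z),y,z]
def state():
    o=readout.get_obs(); T=np.eye(4); T[:3,:3]=Rn.from_rotvec(o['tool_rot']).as_matrix(); T[:3,3]=o['tool_pos']
    print('t %.2f'%o['t'],'tcp',o['tool_pos'],'grasp',T[:3,3]+.164*T[:3,2],'F',o['force'],'w %.3f'%o['width'],'j',o['joint_positions']); return T
def plan(T0,grasp,R,n):
    T1=np.eye(4); T1[:3,:3]=R; T1[:3,3]=np.array(grasp)-.164*R[:,2]
    L=np.real(logm(np.linalg.inv(T0)@T1))/n; E=expm(L)
    print(n,'rows of t[cm]',100*E[:3,3],'r[deg]',np.degrees(Rn.from_matrix(E[:3,:3]).as_rotvec())); return T1
E
python3 - <<'E'
from h import *
T=state(); R=RK()
for n,a in dict(fr=(.38,-.17),fl=(.38,.17),ml=(0,.17),mr=(0,-.17),nr=(-.38,-.17),nl=(-.38,.17)).items(): print(n,kn(*a))
plan(T,kn(.38,-.17)-.10*R[:,2],R,14)
for cam in('scene','top'):
    c=snap(cam); print(cam,[(n,proj(c,kn(*a))) for n,a in dict(fr=(.38,-.17),fl=(.38,.17),nl=(-.38,.17)).items()])
E
```

```text
t 2.00 tcp [ 0.2902 -0.5816  0.4048] grasp [ 0.2902 -0.5817  0.2408] F [ 0.4009  0.6627 -0.8494] w 1.001 j [ 1.1221  0.321  -0.0701  1.4505  0.0226  1.3708 -0.0569]
fr [ 0.6755 -0.1288  0.27  ]
fl [ 0.6716 -0.0867  0.27  ]
ml [ 0.6278 -0.0907  0.2548]
mr [ 0.6317 -0.1329  0.2548]
nr [ 0.5967 -0.1361  0.2243]
nl [ 0.5928 -0.094   0.2243]
14 rows of t[cm] [ 2.779  -2.486  -0.0516] r[deg] [-0.3963  2.1181  1.4805]
scene [('fr', array([300.4257, 161.2678])), ('fl', array([289.1141, 166.6954])), ('nl', array([303.5638, 191.9623]))]
top [('fr', array([336.4551, 159.3426])), ('fl', array([318.6104, 161.2438])), ('nl', array([322.7227, 196.838 ]))]
```

Emit:
jog_arm(
  moves=[
    {"tx": 2.8, "ty": -2.5, "tz": -0.05, "rx": -0.4, "ry": 2.1, "rz": 1.5, "gripper": -1},
    {"tx": 2.8, "ty": -2.5, "tz": -0.05, "rx": -0.4, "ry": 2.1, "rz": 1.5, "gripper": -1},
    {"tx": 2.8, "ty": -2.5, "tz": -0.05, "rx": -0.4, "ry": 2.1, "rz": 1.5, "gripper": -1},
    {"tx": 2.8, "ty": -2.5, "tz": -0.05, "rx": -0.4, "ry": 2.1, "rz": 1.5, "gripper": -1},
    {"tx": 2.8, "ty": -2.5, "tz": -0.05, "rx": -0.4, "ry": 2.1, "rz": 1.5, "gripper": -1},
    {"tx": 2.8, "ty": -2.5, "tz": -0.05, "rx": -0.4, "ry": 2.1, "rz": 1.5, "gripper": -1},
    {"tx": 2.8, "ty": -2.5, "tz": -0.05, "rx": -0.4, "ry": 2.1, "rz": 1.5, "gripper": -1},
    {"tx": 2.8, "ty": -2.5, "tz": -0.05, "rx": -0.4, "ry": 2.1, "rz": 1.5, "gripper": -1},
    {"tx": 2.8, "ty": -2.5, "tz": -0.05, "rx": -0.4, "ry": 2.1, "rz": 1.5, "gripper": -1},
    {"tx": 2.8, "ty": -2.5, "tz": -0.05, "rx": -0.4, "ry": 2.1, "rz": 1.5, "gripper": -1},
    {"tx": 2.8, "ty": -2.5, "tz": -0.05, "rx": -0.4, "ry": 2.1, "rz": 1.5, "gripper": -1},
    {"tx": 2.8, "ty": -2.5, "tz": -0.05, "rx": -0.4, "ry": 2.1, "rz": 1.5, "gripper": -1},
  ],
)

```text
t: 3.6
tool_pos: [0.5103, -0.1865, 0.4763]
tool_rot: [-3.038, -0.193, -0.71]
force: [0.3, -0.2, 0.1]
width: 0.996
```

```bash
python3 - <<'E'
from h import *
T=state(); R=RK()
plan(T,kn(.38,-.17)-.07*R[:,2],R,5)
E
```

```text
t 3.60 tcp [ 0.5103 -0.1865  0.4763] grasp [ 0.5826 -0.1793  0.3293] F [ 0.3102 -0.2027  0.0873] w 0.996 j [ 0.8045 -0.0734 -0.4081  1.7804 -0.2792  1.0342 -0.9574]
5 rows of t[cm] [ 0.9165 -0.8252  0.559 ] r[deg] [-0.047   0.7469  0.3815]
```

Emit:
jog_arm(
  moves=[
    {"tx": 0.92, "ty": -0.83, "tz": 0.56, "rx": 0, "ry": 0.75, "rz": 0.4},
    {"tx": 0.92, "ty": -0.83, "tz": 0.56, "rx": 0, "ry": 0.75, "rz": 0.4},
    {"tx": 0.92, "ty": -0.83, "tz": 0.56, "rx": 0, "ry": 0.75, "rz": 0.4},
    {"tx": 0.92, "ty": -0.83, "tz": 0.56, "rx": 0, "ry": 0.75, "rz": 0.4},
    {"tx": 0.92, "ty": -0.83, "tz": 0.56, "rx": 0, "ry": 0.75, "rz": 0.4},
    {"tx": 0},
  ],
)

```text
schema error: expected keys tx, ty, tz, rx, ry, rz, gripper
```

```bash
python3 - <<'E'
from h import *
T=state(); R=RK()
plan(T,kn(.38,-.17),R,7)
a=snap('scene')['pixels'][60:260,200:400];b=snap('top')['pixels'][60:260,220:420]
cv2.imwrite('pics/c1.png',np.hstack([cv2.resize(x,(400,400),interpolation=cv2.INTER_CUBIC) for x in(a,b)])[:,:,::-1])
E
```

```text
t 3.60 tcp [ 0.5103 -0.1865  0.4763] grasp [ 0.5826 -0.1793  0.3293] F [ 0.3102 -0.2027  0.0873] w 0.996 j [ 0.8045 -0.0734 -0.4081  1.7804 -0.2792  1.0342 -0.9574]
7 rows of t[cm] [ 0.6906 -0.5875  1.3999] r[deg] [-0.0335  0.5335  0.2725]
```

View pics/c1.png

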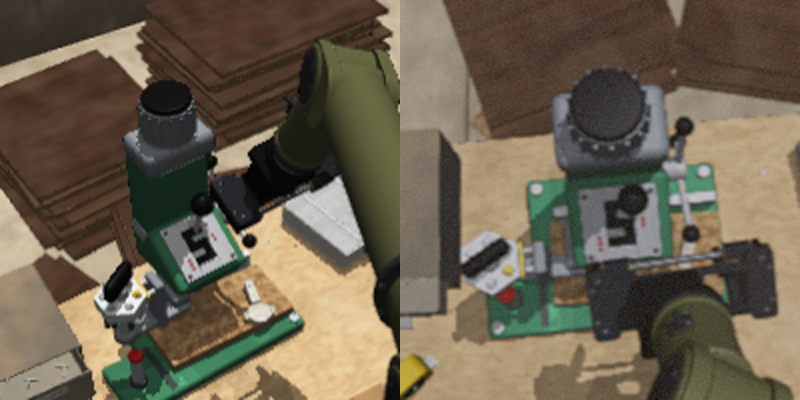

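The picture shows the gripper in front and to the right of the knob (scene ~(301,160)), clear of the cowl. The move was refused because every key is required, so I am resending it in full.

Emit:
jog_arm(
  moves=[
    {"tx": 0.92, "ty": -0.83, "tz": 0.56, "rx": 0, "ry": 0.75, "rz": 0.4, "gripper": -1},
    {"tx": 0.92, "ty": -0.83, "tz": 0.56, "rx": 0, "ry": 0.75, "rz": 0.4, "gripper": -1},
    {"tx": 0.92, "ty": -0.83, "tz": 0.56, "rx": 0, "ry": 0.75, "rz": 0.4, "gripper": -1},
    {"tx": 0.92, "ty": -0.83, "tz": 0.56, "rx": 0, "ry": 0.75, "rz": 0.4, "gripper": -1},
    {"tx": 0.92, "ty": -0.83, "tz": 0.56, "rx": 0, "ry": 0.75, "rz": 0.4, "gripper": -1},
    {"tx": 0, "ty": 0, "tz": 0, "rx": 0, "ry": 0, "rz": 0, "gripper": -1},
  ],
)

```text
t: 4.45
tool_pos: [0.5631, -0.1336, 0.4728]
tool_rot: [-2.999, -0.143, -0.811]
force: [0.2, 0.1, -0.6]
width: 1.0
```

```bash
python3 - <<'E'
from h import *
T=state(); R=RK()
plan(T,kn(.38,-.17),R,5)
for cam in('scene','top'):
    c=snap(cam); print(cam, proj(c,T[:3,3]+.164*T[:3,2]))
E
```

```text
t 4.45 tcp [ 0.5631 -0.1336  0.4728] grasp [ 0.6454 -0.1247  0.3312] F [ 0.2032  0.107  -0.5541] w 1.000 j [ 0.742  -0.02   -0.4882  1.7517 -0.2363  0.9204 -1.127 ]
5 rows of t[cm] [-0.087   0.1179  1.3556] r[deg] [-0.0854 -0.0568  0.0124]
scene [303.4242 153.1728]
top [334.5532 166.9496]
```

Emit:
jog_arm(
  moves=[
    {"tx": -0.09, "ty": 0.12, "tz": 1.36, "rx": 0, "ry": 0, "rz": 0, "gripper": -1},
    {"tx": -0.09, "ty": 0.12, "tz": 1.36, "rx": 0, "ry": 0, "rz": 0, "gripper": -1},
    {"tx": -0.09, "ty": 0.12, "tz": 1.36, "rx": 0, "ry": 0, "rz": 0, "gripper": -1},
    {"tx": -0.09, "ty": 0.12, "tz": 1.36, "rx": 0, "ry": 0, "rz": 0, "gripper": -1},
    {"tx": -0.09, "ty": 0.12, "tz": 1.36, "rx": 0, "ry": 0, "rz": 0, "gripper": -1},
    {"tx": 0, "ty": 0, "tz": 0, "rx": 0, "ry": 0, "rz": 0, "gripper": 0.2},
    {"tx": 0, "ty": 0, "tz": 0, "rx": 0, "ry": 0, "rz": 0, "gripper": 0.4},
    {"tx": 0, "ty": 0, "tz": 0, "rx": 0, "ry": 0, "rz": 0, "gripper": 0.4},
    {"tx": 0, "ty": 0, "tz": 0, "rx": 0, "ry": 0, "rz": 0, "gripper": 0.4},
  ],
  grip_force=15,
)

```text
t: 5.68
tool_pos: [0.5949, -0.1397, 0.4069]
tool_rot: [-3.002, -0.137, -0.809]
force: [0.1, -0.0, -0.2]
width: 0.631
```

```bash
python3 - <<'E'
from h import *
T=state(); g=T[:3,3]+.164*T[:3,2]
print('err',g-kn(.38,-.17),'to fl in tool cm',100*T[:3,:3].T@(kn(.38,.17)-g))
E
```

```text
t 5.67 tcp [ 0.5949 -0.1397  0.4069] grasp [ 0.6769 -0.1313  0.2651] F [ 0.0836 -0.0403 -0.2073] w 0.631 j [ 0.7162  0.0921 -0.5029  1.7803 -0.1681  0.7856 -1.1643]
err [ 0.0014 -0.0025 -0.0049] to fl in tool cm [ 0.132  -4.4953 -0.4587]
```

Emit:
jog_arm(
  moves=[
    {"tx": 0.1, "ty": 0, "tz": -0.3, "rx": 0, "ry": 0, "rz": 0, "gripper": 0.4},
    {"tx": 0, "ty": 0, "tz": 0, "rx": 0, "ry": 0, "rz": 0, "gripper": 0.4},
    {"tx": 0, "ty": 0, "tz": 0, "rx": 0, "ry": 0, "rz": 0, "gripper": 0.4},
    {"tx": 0, "ty": 0, "tz": 0, "rx": 0, "ry": 0, "rz": 0, "gripper": 0.4},
  ],
)

```text
t: 6.18
tool_pos: [0.5941, -0.139, 0.4108]
tool_rot: [-3.002, -0.138, -0.81]
force: [0.3, 1.2, -0.3]
width: 0.422
```

```bash
python3 - <<'E'
from h import *
T=state(); g=T[:3,3]+.164*T[:3,2]
print('err',g-kn(.38,-.17),'to fl in tool cm',100*T[:3,:3].T@(kn(.38,.17)-g))
E
```

```text
t 6.17 tcp [ 0.5941 -0.139   0.4108] grasp [ 0.6762 -0.1305  0.2691] F [ 0.3012  1.2029 -0.3222] w 0.422 j [ 0.7169  0.0871 -0.5032  1.7772 -0.1706  0.7928 -1.1634]
err [ 0.0007 -0.0017 -0.0009] to fl in tool cm [-0.0081 -4.41   -0.0786]
```

Emit:
jog_arm(
  moves=[
    {"tx": 0, "ty": -0.7, "tz": 0, "rx": 0, "ry": 0, "rz": 0, "gripper": 0.4},
    {"tx": 0, "ty": -0.7, "tz": 0, "rx": 0, "ry": 0, "rz": 0, "gripper": 0.4},
    {"tx": 0, "ty": -0.7, "tz": 0, "rx": 0, "ry": 0, "rz": 0, "gripper": 0.4},
    {"tx": 0, "ty": -0.7, "tz": 0, "rx": 0, "ry": 0, "rz": 0, "gripper": 0.4},
    {"tx": 0, "ty": -0.7, "tz": 0, "rx": 0, "ry": 0, "rz": 0, "gripper": 0.4},
    {"tx": 0, "ty": -0.7, "tz": 0, "rx": 0, "ry": 0, "rz": 0, "gripper": 0.4},
    {"tx": 0, "ty": 0, "tz": 0, "rx": 0, "ry": 0, "rz": 0, "gripper": 0.4},
  ],
)

```text
t: 7.05
tool_pos: [0.5898, -0.1103, 0.4149]
tool_rot: [-3.022, -0.119, -0.832]
force: [0.5, -1.4, -0.2]
width: 0.426
```

```bash
python3 - <<'E'
from h import *
T=state(); g=T[:3,3]+.164*T[:3,2]
print('err',g-kn(.38,.17),'to fl',100*T[:3,:3].T@(kn(.38,.17)-g),'to ml',100*T[:3,:3].T@(kn(0,.17)-g),'Ft',T[:3,:3].T@readout.get_obs()['force'])
E
```

```text
t 7.05 tcp [ 0.5898 -0.1103  0.4149] grasp [ 0.6737 -0.1063  0.274 ] F [ 0.4535 -1.4385 -0.167 ] w 0.426 j [ 0.6838  0.0521 -0.5211  1.8045 -0.1222  0.7695 -1.2565]
err [ 0.0021 -0.0196  0.004 ] to fl [-0.2376 -1.98    0.2819] to ml [-4.795  -1.9252 -0.6565] Ft [0.1991 1.4654 0.3402]
```

Emit:
jog_arm(
  moves=[
    {"tx": -0.05, "ty": -0.7, "tz": 0.06, "rx": 0, "ry": 0, "rz": 0, "gripper": 0.4},
    {"tx": -0.05, "ty": -0.7, "tz": 0.06, "rx": 0, "ry": 0, "rz": 0, "gripper": 0.4},
    {"tx": -0.05, "ty": -0.7, "tz": 0.06, "rx": 0, "ry": 0, "rz": 0, "gripper": 0.4},
    {"tx": -0.05, "ty": -0.7, "tz": 0.06, "rx": 0, "ry": 0, "rz": 0, "gripper": 0.4},
  ],
)

```text
t: 7.55
tool_pos: [0.5876, -0.0866, 0.4144]
tool_rot: [3.019, 0.112, 0.841]
force: [-1.3, -9.8, 2.7]
width: 0.422
```

```bash
cat >> h.py <<'E'
def rep(**k):
    T=state(); g=T[:3,3]+.164*T[:3,2]
    for n,a in k.items(): print('to',n,100*T[:3,:3].T@(kn(*a)-g))
    print('Ft',T[:3,:3].T@readout.get_obs()['force'],'rot to nominal deg',np.degrees(Rn.from_matrix(T[:3,:3].T@RK()).as_rotvec())); return T
A=dict(fr=(.38,-.17),fl=(.38,.17),ml=(0,.17),mr=(0,-.17),nr=(-.38,-.17),nl=(-.38,.17))
E
python3 - <<'E'
from h import *
rep(fl=A['fl'],ml=A['ml'])
E
```

```text
t 7.55 tcp [ 0.5876 -0.0866  0.4144] grasp [ 0.6723 -0.0843  0.274 ] F [-1.2882 -9.7849  2.6647] w 0.422 j [ 0.6584  0.0338 -0.539   1.8237 -0.089   0.7531 -1.3237]
to fl [-0.2854  0.2238  0.303 ]
to ml [-4.8375  0.296  -0.66  ]
Ft [-0.4128  9.7374 -3.0848] rot to nominal deg [ 1.9248 -1.0728 -0.5186]
```

Emit:
jog_arm(
  moves=[
    {"tx": -0.5, "ty": 0.15, "tz": 0, "rx": 0, "ry": 0, "rz": 0, "gripper": 0.4},
    {"tx": -0.8, "ty": 0, "tz": 0, "rx": 0.3, "ry": 0, "rz": 0, "gripper": 0.4},
    {"tx": -0.8, "ty": 0, "tz": -0.05, "rx": 0.3, "ry": 0, "rz": 0, "gripper": 0.4},
    {"tx": -0.8, "ty": 0, "tz": -0.1, "rx": 0.3, "ry": 0, "rz": 0, "gripper": 0.4},
    {"tx": -0.8, "ty": 0, "tz": -0.1, "rx": 0, "ry": 0, "rz": 0, "gripper": 0.4},
  ],
)

```text
t: 8.18
tool_pos: [0.5582, -0.0901, 0.4054]
tool_rot: [-3.008, -0.119, -0.875]
force: [1.3, -3.6, 4.9]
width: 0.425
```

```bash
python3 - <<'E'
from h import *
rep(fl=A['fl'],ml=A['ml'])
E
```

```text
t 8.18 tcp [ 0.5582 -0.0901  0.4054] grasp [ 0.646  -0.0855  0.267 ] F [ 1.3172 -3.5728  4.9257] w 0.425 j [ 0.686  -0.034  -0.5224  1.9058 -0.197   0.7186 -1.2206]
to fl [2.3102 0.311  1.1118]
to ml [-2.2184  0.3667  0.043 ]
Ft [ 3.4944  3.7335 -3.5514] rot to nominal deg [ 1.2517 -2.4003 -0.4332]
```

Emit:
jog_arm(
  moves=[
    {"tx": -0.8, "ty": 0.05, "tz": 0, "rx": 0.2, "ry": -0.5, "rz": 0, "gripper": 0.4},
    {"tx": -0.8, "ty": 0, "tz": 0, "rx": 0.2, "ry": -0.5, "rz": 0, "gripper": 0.4},
    {"tx": -0.8, "ty": 0, "tz": 0, "rx": 0.2, "ry": -0.5, "rz": 0, "gripper": 0.4},
    {"tx": -0.5, "ty": 0, "tz": 0, "rx": 0, "ry": -0.5, "rz": 0, "gripper": 0.4},
  ],
)

```text
t: 8.68
tool_pos: [0.5349, -0.0929, 0.3936]
tool_rot: [-3.011, -0.12, -0.842]
force: [20.2, -3.2, -0.9]
width: 0.423
```

```bash
python3 - <<'E'
from h import *
rep(ml=A['ml'],mr=A['mr'])
E
```

```text
t 8.68 tcp [ 0.5349 -0.0929  0.3936] grasp [ 0.6197 -0.0874  0.2533] F [20.2255 -3.2198 -0.9123] w 0.423 j [ 0.6965 -0.0724 -0.5064  1.9583 -0.2442  0.7281 -1.1699]
to ml [0.7392 0.3934 0.2857]
to mr [0.7766 4.6223 0.348 ]
Ft [16.5364  4.7644 11.1409] rot to nominal deg [ 0.8389 -1.233  -0.5164]
```

Emit:
jog_arm(
  moves=[
    {"tx": 0.6, "ty": 0.3, "tz": 0.2, "rx": 0.3, "ry": 0, "rz": 0, "gripper": 0.4},
    {"tx": 0.05, "ty": 0.8, "tz": 0, "rx": 0, "ry": 0, "rz": 0, "gripper": 0.4},
    {"tx": 0, "ty": 0.8, "tz": 0, "rx": 0, "ry": 0, "rz": 0, "gripper": 0.4},
    {"tx": 0, "ty": 0.8, "tz": 0, "rx": 0, "ry": 0, "rz": 0, "gripper": 0.4},
    {"tx": 0, "ty": 0.8, "tz": 0, "rx": 0, "ry": 0, "rz": 0, "gripper": 0.4},
  ],
)

```text
t: 9.3
tool_pos: [0.543, -0.1074, 0.3976]
tool_rot: [-2.98, -0.15, -0.815]
force: [-7.6, 6.3, 11.6]
width: 0.423
```

```bash
python3 - <<'E'
from h import *
rep(ml=A['ml'],mr=A['mr'])
E
```

```text
t 9.30 tcp [ 0.543  -0.1074  0.3976] grasp [ 0.6259 -0.0956  0.2566] F [-7.6484  6.3028 11.5546] w 0.423 j [ 0.7078 -0.0388 -0.4863  1.9202 -0.2873  0.7687 -1.0955]
to ml [ 0.1124 -0.4563  0.2901]
to mr [0.1077 3.7719 0.1839]
Ft [ -0.1541  -7.32   -13.3464] rot to nominal deg [-1.4386 -0.6438  0.0709]
```

Emit:
jog_arm(
  moves=[
    {"tx": 0, "ty": 0.9, "tz": -0.1, "rx": -0.3, "ry": 0, "rz": 0, "gripper": 0.4},
    {"tx": 0, "ty": 0.9, "tz": 0, "rx": -0.3, "ry": 0, "rz": 0, "gripper": 0.4},
    {"tx": 0, "ty": 0.9, "tz": 0, "rx": -0.3, "ry": 0, "rz": 0, "gripper": 0.4},
  ],
)

```text
t: 9.68
tool_pos: [0.5449, -0.1205, 0.3978]
tool_rot: [-2.976, -0.165, -0.802]
force: [-5.3, 4.1, 10.5]
width: 0.426
```

```bash
python3 - <<'E'
from h import *
rep(ml=A['ml'],mr=A['mr'])
E
```

```text
t 9.68 tcp [ 0.5449 -0.1205  0.3978] grasp [ 0.6265 -0.1073  0.2561] F [-5.2657  4.0543 10.4952] w 0.426 j [ 0.7177 -0.0225 -0.4726  1.9046 -0.2977  0.7864 -1.057 ]
to ml [ 0.1914 -1.6287  0.3153]
to mr [0.1543 2.5983 0.1711]
Ft [  1.115   -4.904  -11.3588] rot to nominal deg [-1.9534 -0.2113  0.5059]
```

Moving freely along the middle row.

Emit:
jog_arm(
  moves=[
    {"tx": 0, "ty": 0.9, "tz": -0.05, "rx": -0.4, "ry": 0, "rz": 0.1, "gripper": 0.4},
    {"tx": 0, "ty": 0.9, "tz": 0, "rx": -0.4, "ry": 0, "rz": 0.1, "gripper": 0.4},
    {"tx": 0, "ty": 0.9, "tz": 0, "rx": -0.4, "ry": 0, "rz": 0.1, "gripper": 0.4},
    {"tx": 0, "ty": 0.9, "tz": 0, "rx": -0.4, "ry": 0, "rz": 0.1, "gripper": 0.4},
    {"tx": 0, "ty": 0.9, "tz": 0, "rx": -0.4, "ry": 0, "rz": 0.1, "gripper": 0.4},
  ],
)

```text
t: 10.3
tool_pos: [0.5494, -0.144, 0.3945]
tool_rot: [-2.978, -0.17, -0.78]
force: [-2.0, 4.3, 4.2]
width: 0.418
```

```bash
python3 - <<'E'
from h import *
rep(mr=A['mr'],nr=A['nr'])
E
```

```text
t 10.30 tcp [ 0.5494 -0.144   0.3945] grasp [ 0.629  -0.1302  0.2518] F [-1.9957  4.2596  4.1846] w 0.418 j [ 0.7341  0.011  -0.4536  1.8788 -0.2971  0.805  -1.0173]
to mr [ 0.3629  0.2908 -0.1505]
to nr [-4.198   0.2759  0.7729]
Ft [ 0.7195 -4.5873 -4.2517] rot to nominal deg [-2.2383  0.5554  0.6285]
```

Emit:
jog_arm(
  moves=[
    {"tx": 0, "ty": 0.7, "tz": 0, "rx": -0.4, "ry": 0, "rz": 0.1, "gripper": 0.4},
    {"tx": 0, "ty": 0.5, "tz": 0, "rx": -0.4, "ry": 0, "rz": 0.1, "gripper": 0.4},
    {"tx": -0.7, "ty": 0.1, "tz": 0.05, "rx": -0.3, "ry": 0, "rz": 0.1, "gripper": 0.4},
    {"tx": -0.8, "ty": 0, "tz": 0.1, "rx": 0, "ry": 0, "rz": 0, "gripper": 0.4},
    {"tx": -0.8, "ty": 0, "tz": 0.1, "rx": 0, "ry": 0, "rz": 0, "gripper": 0.4},
  ],
)

```text
t: 10.92
tool_pos: [0.5308, -0.1529, 0.3764]
tool_rot: [-2.987, -0.163, -0.773]
force: [7.7, 4.4, -6.1]
width: 0.417
```

```bash
python3 - <<'E'
from h import *
rep(mr=A['mr'],nr=A['nr'])
E
```

```text
t 10.93 tcp [ 0.5308 -0.1529  0.3764] grasp [ 0.6097 -0.1405  0.2331] F [ 7.698   4.4375 -6.0587] w 0.417 j [ 0.7504 -0.0081 -0.4392  1.9323 -0.3219  0.781  -0.9716]
to mr [ 3.0328 -0.5511 -0.7738]
to nr [-1.5224 -0.5608  0.1774]
Ft [ 4.1409 -3.3802  9.332 ] rot to nominal deg [-1.8037  0.9061  0.4839]
```

Emit:
jog_arm(
  moves=[
    {"tx": -0.8, "ty": -0.1, "tz": 0.15, "rx": 0, "ry": 0, "rz": 0, "gripper": 0.4},
    {"tx": -0.8, "ty": 0, "tz": 0.15, "rx": 0, "ry": 0, "rz": 0, "gripper": 0.4},
    {"tx": -0.6, "ty": 0, "tz": 0.15, "rx": 0, "ry": 0, "rz": 0, "gripper": 0.4},
  ],
)

```text
t: 11.3
tool_pos: [0.5147, -0.1536, 0.3598]
tool_rot: [-2.986, -0.159, -0.788]
force: [15.1, 4.6, 3.7]
width: 0.418
```

```bash
python3 - <<'E'
from h import *
rep(nr=A['nr'],nl=A['nl'])
E
```

```text
t 11.30 tcp [ 0.5147 -0.1536  0.3598] grasp [ 0.5949 -0.1414  0.2173] F [15.1     4.5719  3.7342] w 0.418 j [ 0.76   -0.0308 -0.4311  1.9891 -0.3611  0.7445 -0.9255]
to nr [ 0.5479 -0.5254 -0.4794]
to nl [ 0.5745 -4.7532 -0.3582]
Ft [15.3029 -2.9342  4.4799] rot to nominal deg [-1.6434  0.3843  0.355 ]
```

Emit:
jog_arm(
  moves=[
    {"tx": 0.4, "ty": -0.6, "tz": -0.2, "rx": 0, "ry": 0, "rz": 0, "gripper": 0.4},
    {"tx": 0, "ty": -0.9, "tz": 0, "rx": 0, "ry": 0, "rz": 0, "gripper": 0.4},
    {"tx": 0, "ty": -0.9, "tz": 0, "rx": 0, "ry": 0, "rz": 0, "gripper": 0.4},
    {"tx": 0, "ty": -0.9, "tz": 0, "rx": 0, "ry": 0, "rz": 0, "gripper": 0.4},
    {"tx": 0, "ty": -0.9, "tz": 0, "rx": 0, "ry": 0, "rz": 0, "gripper": 0.4},
    {"tx": 0, "ty": -0.9, "tz": 0, "rx": 0, "ry": 0, "rz": 0, "gripper": 0.4},
  ],
)

```text
t: 12.05
tool_pos: [0.5078, -0.1207, 0.3638]
tool_rot: [-3.012, -0.123, -0.809]
force: [3.2, -3.8, -1.8]
width: 0.42
```

```bash
python3 - <<'E'
from h import *
rep(nr=A['nr'],nl=A['nl'])
E
```

```text
t 12.05 tcp [ 0.5078 -0.1207  0.3638] grasp [ 0.5897 -0.1142  0.2219] F [ 3.2062 -3.7981 -1.8044] w 0.420 j [ 0.7349 -0.0849 -0.4694  2.0277 -0.3166  0.7125 -1.0419]
to nr [0.5678 2.2444 0.0489]
to nl [ 0.5278 -1.9849  0.0227]
Ft [1.5933 4.0445 3.0106] rot to nominal deg [ 0.3539 -0.0752 -0.5428]
```

Emit:
jog_arm(
  moves=[
    {"tx": 0.05, "ty": -0.9, "tz": 0, "rx": 0, "ry": 0, "rz": 0, "gripper": 0.4},
    {"tx": 0, "ty": -0.9, "tz": 0, "rx": 0.2, "ry": 0, "rz": 0, "gripper": 0.4},
    {"tx": 0, "ty": -0.9, "tz": 0, "rx": 0.2, "ry": 0, "rz": 0, "gripper": 0.4},
    {"tx": 0, "ty": -0.9, "tz": 0, "rx": 0.2, "ry": 0, "rz": 0, "gripper": 0.4},
  ],
)

```text
t: 12.55
tool_pos: [0.5038, -0.0964, 0.3636]
tool_rot: [-3.017, -0.103, -0.825]
force: [11.3, -11.3, -8.5]
width: 0.423
```

```bash
python3 - <<'E'
from h import *
rep(nr=A['nr'],nl=A['nl'])
E
```

```text
t 12.55 tcp [ 0.5038 -0.0964  0.3636] grasp [ 0.5871 -0.0917  0.2225] F [ 11.3052 -11.3288  -8.5164] w 0.423 j [ 0.7195 -0.1155 -0.5009  2.0532 -0.2979  0.6904 -1.1136]
to nr [0.6467 4.4928 0.1995]
to nl [0.5655 0.2647 0.1216]
Ft [ 4.6917 12.0038 12.7505] rot to nominal deg [ 1.0504 -0.5779 -1.1054]
```

Emit:
jog_arm(
  moves=[
    {"tx": 0.1, "ty": 0, "tz": 0, "rx": 0, "ry": 0, "rz": 0, "gripper": 0.0},
    {"tx": 0, "ty": 0, "tz": 0, "rx": 0, "ry": 0, "rz": 0, "gripper": -0.3},
    {"tx": 0, "ty": 0, "tz": 0, "rx": 0, "ry": 0, "rz": 0, "gripper": -0.3},
    {"tx": 0, "ty": 0, "tz": 0, "rx": 0, "ry": 0, "rz": 0, "gripper": -0.3},
  ],
)

```text
t: 13.05
tool_pos: [0.5024, -0.0988, 0.3623]
tool_rot: [-3.021, -0.098, -0.82]
force: [-0.5, 0.8, -0.6]
width: 0.637
```

```bash
python3 - <<'E'
from h import *
rep(nl=A['nl'])
a=snap('scene')['pixels'][60:260,200:400];b=snap('top')['pixels'][60:260,220:420]
cv2.imwrite('pics/c2.png',np.hstack([cv2.resize(x,(400,400),interpolation=cv2.INTER_CUBIC) for x in(a,b)])[:,:,::-1])
E
```

```text
t 13.05 tcp [ 0.5024 -0.0988  0.3623] grasp [ 0.5852 -0.0947  0.2208] F [-0.4952  0.7804 -0.621 ] w 0.637 j [ 0.7231 -0.1154 -0.5001  2.0551 -0.2945  0.6919 -1.1148]
to nl [ 0.8365 -0.015   0.0851]
Ft [-0.6951 -0.8143  0.3059] rot to nominal deg [ 1.217  -0.3406 -1.2693]
```

View pics/c2.png

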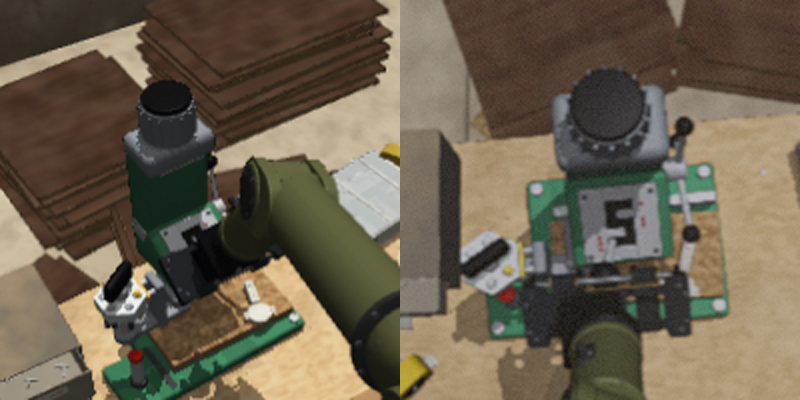

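Gripper is open over the near-left end of the gate (knob hidden under it); retreat along the tool axis.

Emit:
jog_arm(
  moves=[
    {"tx": 0, "ty": 0, "tz": -1.5, "rx": 0, "ry": 0, "rz": 0, "gripper": -0.3},
    {"tx": 0, "ty": 0, "tz": -2.5, "rx": 0, "ry": 0, "rz": 0, "gripper": -0.3},
    {"tx": 0, "ty": 0, "tz": -3, "rx": 0, "ry": 0, "rz": 0, "gripper": -0.6},
    {"tx": 0, "ty": 0, "tz": -3, "rx": 0, "ry": 0, "rz": 0, "gripper": -1},
    {"tx": 0, "ty": 0, "tz": -3, "rx": 0, "ry": 0, "rz": 0, "gripper": -1},
  ],
)

```text
t: 13.78
tool_pos: [0.4454, -0.1064, 0.472]
tool_rot: [-3.022, -0.094, -0.807]
force: [-0.6, -0.7, 0.7]
width: 0.911
```

```bash
cat >> h.py <<'E'
def RT(a,lean=0):  # tool down, y axis at machine angle a (deg)
    a=np.radians(a); y=np.cos(a)*MX+np.sin(a)*MY; z=-MZ; return np.c_[np.cross(y,z),y,z]
E
python3 - <<'E'
from h import *
T=rep(nl=A['nl'])
R=RT(30); plan(T,HND+[0,0,.09],R,16)
W=[];
for cam in('scene','top'):
    c=snap(cam); Wc=cloud(c); np.save('pics/W2_%s.npy'%cam,Wc); print(cam,'nl proj',proj(c,kn(-.38,.17)))
    for k in tip_of(cam,'gear_knob')[:2]: print(k['score'],k['location'],world(c,*k['location']))
    px=c['pixels']
    if cam=='top': cv2.imwrite('pics/c3.png',cv2.resize(px[90:270,220:420],(800,720)[:2] and (660,594),interpolation=cv2.INTER_CUBIC)[:,:,::-1])
E
```

```text
t 13.78 tcp [ 0.4454 -0.1064  0.472 ] grasp [ 0.527  -0.1019  0.3298] F [-0.5981 -0.6954  0.667 ] w 0.911 j [ 0.4998 -0.3017 -0.2095  1.9898 -0.2788  0.9654 -1.1219]
to nl [ 0.4739 -0.4202 12.4377]
Ft [-0.2231  0.6599 -0.8949] rot to nominal deg [ 1.0705  0.1119 -1.4609]
16 rows of t[cm] [1.6271 0.5336 0.2872] r[deg] [ 1.9844 -1.0877 -7.4055]
scene nl proj [303.5638 191.9623]
top nl proj [322.7227 196.838 ]
0.69 [199.1, 320.3] [ 0.5856 -0.0886  0.2383]
```

View pics/c3.png

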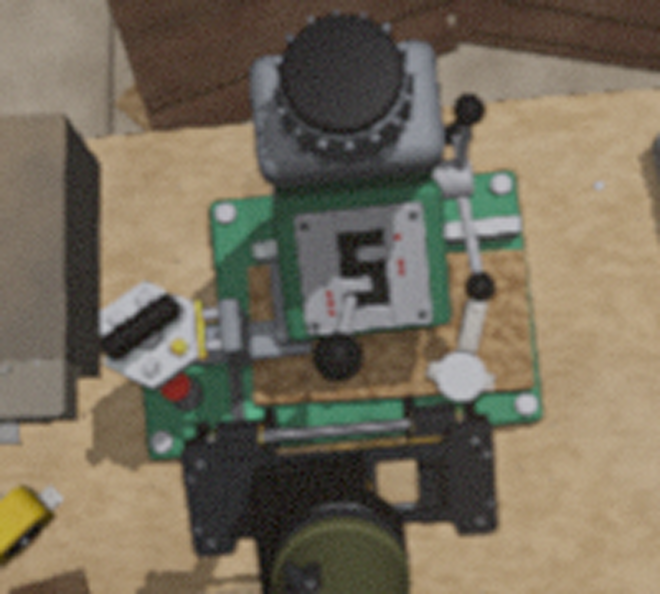

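Emit:
jog_arm(
  moves=[
    {"tx": 1.6, "ty": 0.5, "tz": 0.3, "rx": 2.0, "ry": -1.1, "rz": -7.4, "gripper": -0.5},
    {"tx": 1.6, "ty": 0.5, "tz": 0.3, "rx": 2.0, "ry": -1.1, "rz": -7.4, "gripper": -0.5},
    {"tx": 1.6, "ty": 0.5, "tz": 0.3, "rx": 2.0, "ry": -1.1, "rz": -7.4, "gripper": -0.5},
    {"tx": 1.6, "ty": 0.5, "tz": 0.3, "rx": 2.0, "ry": -1.1, "rz": -7.4, "gripper": -0.5},
    {"tx": 1.6, "ty": 0.5, "tz": 0.3, "rx": 2.0, "ry": -1.1, "rz": -7.4, "gripper": -0.5},
    {"tx": 1.6, "ty": 0.5, "tz": 0.3, "rx": 2.0, "ry": -1.1, "rz": -7.4, "gripper": -0.5},
    {"tx": 1.6, "ty": 0.5, "tz": 0.3, "rx": 2.0, "ry": -1.1, "rz": -7.4, "gripper": -0.5},
    {"tx": 1.6, "ty": 0.5, "tz": 0.3, "rx": 2.0, "ry": -1.1, "rz": -7.4, "gripper": -0.5},
    {"tx": 1.6, "ty": 0.5, "tz": 0.3, "rx": 2.0, "ry": -1.1, "rz": -7.4, "gripper": -0.5},
    {"tx": 1.6, "ty": 0.5, "tz": 0.3, "rx": 2.0, "ry": -1.1, "rz": -7.4, "gripper": -0.5},
    {"tx": 1.6, "ty": 0.5, "tz": 0.3, "rx": 2.0, "ry": -1.1, "rz": -7.4, "gripper": -0.5},
    {"tx": 1.6, "ty": 0.5, "tz": 0.3, "rx": 2.0, "ry": -1.1, "rz": -7.4, "gripper": -0.5},
    {"tx": 1.6, "ty": 0.5, "tz": 0.3, "rx": 2.0, "ry": -1.1, "rz": -7.4, "gripper": -0.5},
  ],
)

```text
t: 15.6
tool_pos: [0.5984, 0.004, 0.5005]
tool_rot: [-1.865, -2.494, -0.171]
force: [0.4, 0.2, 0.2]
width: 0.752
```

```bash
python3 - <<'E'
from h import *
T=state(); plan(T,HND+[0,0,.06],RT(30),6)
E
```

```text
t 15.60 tcp [0.5984 0.004  0.5005] grasp [0.6062 0.0205 0.3376] F [0.3865 0.2485 0.1619] w 0.752 j [ 0.2395  0.1792 -0.3021  1.4452 -0.0453  1.4719  0.2331]
6 rows of t[cm] [0.6018 0.4272 0.4409] r[deg] [ 0.8341 -0.6728 -3.144 ]
```

Emit:
jog_arm(
  moves=[
    {"tx": 0.6, "ty": 0.43, "tz": 0.44, "rx": 0.8, "ry": -0.7, "rz": -3.1, "gripper": -0.5},
    {"tx": 0.6, "ty": 0.43, "tz": 0.44, "rx": 0.8, "ry": -0.7, "rz": -3.1, "gripper": -0.5},
    {"tx": 0.6, "ty": 0.43, "tz": 0.44, "rx": 0.8, "ry": -0.7, "rz": -3.1, "gripper": -0.5},
    {"tx": 0.6, "ty": 0.43, "tz": 0.44, "rx": 0.8, "ry": -0.7, "rz": -3.1, "gripper": -0.5},
    {"tx": 0.6, "ty": 0.43, "tz": 0.44, "rx": 0.8, "ry": -0.7, "rz": -3.1, "gripper": -0.5},
    {"tx": 0.6, "ty": 0.43, "tz": 0.44, "rx": 0.8, "ry": -0.7, "rz": -3.1, "gripper": -0.5},
    {"tx": 0, "ty": 0, "tz": 0, "rx": 0, "ry": 0, "rz": 0, "gripper": -0.5},
  ],
)

```text
t: 16.48
tool_pos: [0.6063, 0.0507, 0.4743]
tool_rot: [-1.42, -2.802, -0.0]
force: [0.4, -0.6, -0.5]
width: 0.75
```

```bash
python3 - <<'E'
from h import *
T=state(); plan(T,HND+[0,0,.006],RT(30),5)
E
```

```text
t 16.48 tcp [0.6063 0.0507 0.4743] grasp [0.6062 0.0508 0.3103] F [ 0.408  -0.5895 -0.5438] w 0.750 j [ 0.1667  0.2288 -0.3541  1.441   0.0785  1.4864  0.447 ]
5 rows of t[cm] [-0.0472 -0.0041  1.0254] r[deg] [-0.0032 -0.008   0.1894]
```

Emit:
jog_arm(
  moves=[
    {"tx": -0.05, "ty": 0, "tz": 1.0, "rx": 0, "ry": 0, "rz": 0.2, "gripper": -0.5},
    {"tx": -0.05, "ty": 0, "tz": 1.0, "rx": 0, "ry": 0, "rz": 0.2, "gripper": -0.5},
    {"tx": -0.05, "ty": 0, "tz": 1.0, "rx": 0, "ry": 0, "rz": 0.2, "gripper": -0.5},
    {"tx": -0.05, "ty": 0, "tz": 1.0, "rx": 0, "ry": 0, "rz": 0.2, "gripper": -0.5},
    {"tx": 0, "ty": 0, "tz": 0.9, "rx": 0, "ry": 0, "rz": 0.2, "gripper": 0},
    {"tx": 0, "ty": 0, "tz": 0, "rx": 0, "ry": 0, "rz": 0, "gripper": 0.9},
    {"tx": 0, "ty": 0, "tz": 0, "rx": 0, "ry": 0, "rz": 0, "gripper": 0.9},
    {"tx": 0, "ty": 0, "tz": 0, "rx": 0, "ry": 0, "rz": 0, "gripper": 0.9},
    {"tx": 0, "ty": 0, "tz": 0, "rx": 0, "ry": 0, "rz": 0, "gripper": 0.9},
    {"tx": 0, "ty": 0, "tz": 0, "rx": 0, "ry": 0, "rz": 0, "gripper": 0.9},
    {"tx": 0, "ty": 0, "tz": 0, "rx": 0, "ry": 0, "rz": 0, "gripper": 0.9},
    {"tx": 0, "ty": 0, "tz": 0, "rx": 0, "ry": 0, "rz": 0, "gripper": 0.9},
  ],
  grip_force=60,
)

```text
t: 17.98
tool_pos: [0.6093, 0.0492, 0.422]
tool_rot: [1.446, 2.784, 0.008]
force: [2.1, -1.0, 0.0]
width: 0.203
```

```bash
python3 - <<'E'
from h import *
T=state(); plan(T,HND+[0,0,.006],RT(30),5); print(readout.get_obs()['moment'])
E
```

```text
t 17.98 tcp [0.6093 0.0492 0.422 ] grasp [0.6104 0.0497 0.258 ] F [ 2.1006 -0.9703  0.011 ] w 0.203 j [ 0.1686  0.2481 -0.3505  1.5214  0.0844  1.3805  0.4256]
5 rows of t[cm] [ 0.0124 -0.0354 -0.0206] r[deg] [ 0.0777  0.0172 -0.0352]
[-0.0361 -0.037   0.0486]
```

Emit:
jog_arm(
  moves=[
    {"tx": 0, "ty": 0, "tz": 0, "rx": 0, "ry": 0, "rz": 8, "gripper": 0.9},
    {"tx": 0, "ty": 0, "tz": 0, "rx": 0, "ry": 0, "rz": 8, "gripper": 0.9},
    {"tx": 0, "ty": 0, "tz": 0, "rx": 0, "ry": 0, "rz": 8, "gripper": 0.9},
    {"tx": 0, "ty": 0, "tz": 0, "rx": 0, "ry": 0, "rz": 8, "gripper": 0.9},
  ],
)

```text
t: 18.48
tool_pos: [0.6092, 0.0494, 0.422]
tool_rot: [2.173, 2.264, 0.009]
force: [1.1, 0.4, -1.6]
width: 0.204
```

```bash
python3 - <<'E'
from h import *
T=state(); plan(T,HND+[0.002,0,.005],RT(-30),4); print(readout.get_obs()['moment'])
E
```

```text
t 18.48 tcp [0.6092 0.0494 0.422 ] grasp [0.6102 0.0497 0.258 ] F [ 1.0973  0.3743 -1.5968] w 0.204 j [ 0.1174  0.2424 -0.2888  1.5236  0.069   1.3791 -0.1355]
4 rows of t[cm] [-0.0154  0.01   -0.0008] r[deg] [ 0.0859 -0.0435  6.7579]
[-0.1073 -0.0989  0.1934]
```

Emit:
jog_arm(
  moves=[
    {"tx": 0, "ty": 0, "tz": 0, "rx": 0, "ry": 0, "rz": 7, "gripper": 0.9},
    {"tx": 0, "ty": 0, "tz": 0, "rx": 0, "ry": 0, "rz": 7, "gripper": 0.9},
    {"tx": 0, "ty": 0, "tz": 0, "rx": 0, "ry": 0, "rz": 7, "gripper": 0.9},
    {"tx": 0, "ty": 0, "tz": 0, "rx": 0, "ry": 0, "rz": 5, "gripper": 0.9},
    {"tx": 0, "ty": 0, "tz": 0, "rx": 0, "ry": 0, "rz": 0, "gripper": 0.9},
  ],
)

```text
t: 19.1
tool_pos: [0.609, 0.0493, 0.422]
tool_rot: [2.641, 1.697, 0.01]
force: [1.4, 0.3, -0.2]
width: 0.2
```

```bash
python3 - <<'E'
from h import *
T=state(); plan(T,HND+[0.002,0,.005],RT(-30),1); print(readout.get_obs()['moment'])
E
```

```text
t 19.10 tcp [0.609  0.0493 0.422 ] grasp [0.6101 0.0496 0.258 ] F [ 1.4486  0.2832 -0.189 ] w 0.200 j [ 0.0764  0.2384 -0.2392  1.5255  0.0561  1.378  -0.5952]
1 rows of t[cm] [-0.0379  0.0682 -0.0033] r[deg] [ 0.2822 -0.2495  0.1521]
[-0.0308 -0.0944 -0.1496]
```

Emit:
jog_arm(
  moves=[
    {"tx": 0, "ty": 0, "tz": 0, "rx": 0, "ry": 0, "rz": 0, "gripper": 0},
    {"tx": 0, "ty": 0, "tz": 0, "rx": 0, "ry": 0, "rz": 0, "gripper": 0},
    {"tx": 0, "ty": 0, "tz": 0, "rx": 0, "ry": 0, "rz": 0, "gripper": 0},
    {"tx": 0, "ty": 0, "tz": -1.5, "rx": 0, "ry": 0, "rz": 0, "gripper": 0},
    {"tx": 0, "ty": 0, "tz": -2.5, "rx": 0, "ry": 0, "rz": 0, "gripper": 0},
    {"tx": 0, "ty": 0, "tz": -3, "rx": 0, "ry": 0, "rz": 0, "gripper": 0},
    {"tx": 0, "ty": 0, "tz": -3, "rx": 0, "ry": 0, "rz": 0, "gripper": 0},
    {"tx": -4, "ty": -1, "tz": 0, "rx": 0, "ry": 0, "rz": 0, "gripper": 0},
    {"tx": -4, "ty": -1, "tz": 0, "rx": 0, "ry": 0, "rz": 0, "gripper": 0},
  ],
)

```text
t: 20.23
tool_pos: [0.5567, -0.0139, 0.5309]
tool_rot: [2.631, 1.711, 0.018]
force: [0.6, -0.6, 0.1]
width: 0.499
```

```bash
python3 - <<'E'
from h import *
T=state(); print('MX in tool',T[:3,:3].T@MX)
for cam in('scene','top'):
    c=snap(cam,cam+'4.png')
    for n in('brass_screw','anvil_top','gear_knob'):
        for k in tip_of(cam,n)[:1]: print(cam,n,k['score'],k['location'],world(c,*k['location']))
    W=cloud(c); s=(np.hypot(W[...,0]-HND[0],W[...,1]-HND[1])<.045)&(abs(W[...,2]-.268)<.008)
    print(s.sum(),cv2.minAreaRect(W[s][:,:2].astype(np.float32)*1000) if s.sum()>10 else '')
E
```

```text
t 20.23 tcp [ 0.5567 -0.0139  0.5309] grasp [ 0.5586 -0.0133  0.3669] F [ 0.5678 -0.6248  0.1102] w 0.499 j [ 0.1621  0.0953 -0.2     1.4727  0.0157  1.5638 -0.4545]
MX in tool [0.4882 0.8726 0.0118]
scene brass_screw 0.89 [206.8, 263.8] [0.602  0.0381 0.2207]
scene anvil_top 0.63 [239.9, 268.7] [0.5751 0.046  0.0896]
scene gear_knob 0.51 [197.5, 305.7] [ 0.5754 -0.0919  0.2167]
119 ((607.4811401367188, 48.592857360839844), (62.40679931640625, 20.28797721862793), 63.8719482421875)
top gear_knob 0.77 [200.0, 322.1] [ 0.5833 -0.093   0.2387]
0
```

Emit:
jog_arm(
  moves=[
    {"tx": -2.5, "ty": -4, "tz": 0, "rx": 0, "ry": 0, "rz": 0, "gripper": 0},
    {"tx": -2.5, "ty": -4, "tz": 0, "rx": 0, "ry": 0, "rz": 0, "gripper": 0},
    {"tx": -3.5, "ty": 0, "tz": 0, "rx": 0, "ry": 0, "rz": 0, "gripper": 0},
    {"tx": -4, "ty": 2, "tz": 0, "rx": 0, "ry": 0, "rz": 0, "gripper": 0},
    {"tx": -4, "ty": 2, "tz": 0, "rx": 0, "ry": 0, "rz": 0, "gripper": 0},
    {"tx": -4, "ty": 2, "tz": 0, "rx": 0, "ry": 0, "rz": 0, "gripper": 0},
    {"tx": 0, "ty": 0, "tz": 0, "rx": 0, "ry": 0, "rz": 0, "gripper": 0},
  ],
)

```text
t: 21.5
tool_pos: [0.4587, -0.1904, 0.5253]
tool_rot: [-2.619, -1.732, -0.012]
force: [0.3, 1.0, -1.4]
width: 0.501
```

```bash
python3 - <<'E'
from h import *
T=state(); im=[]
for cam in('scene','top'):
    c=snap(cam)
    for n in('turret_handle','brass_screw','anvil_top','gear_knob','tape_mid','square_mid','hinge_mid'):
        for k in tip_of(cam,n)[:1]: print(cam,n,round(k['score'],2),k['location'],world(c,*k['location']))
    W=cloud(c); s=(np.hypot(W[...,0]-HND[0],W[...,1]-HND[1])<.045)&(abs(W[...,2]-.268)<.008)
    print(s.sum(),cv2.minAreaRect(W[s][:,:2].astype(np.float32)*1000) if s.sum()>10 else '')
    o=200 if cam=='scene' else 220; im.append(cv2.resize(c['pixels'][90:290,o:o+200],(400,400),interpolation=cv2.INTER_CUBIC))
cv2.imwrite('pics/c5.png',np.hstack(im)[:,:,::-1])
E
```

```text
t 21.50 tcp [ 0.4587 -0.1904  0.5253] grasp [ 0.4596 -0.1896  0.3613] F [ 0.3432  1.0311 -1.3873] w 0.501 j [ 0.3363 -0.038   0.0061  1.619  -0.0066  1.5571 -0.0596]
scene turret_handle 0.93 [196.8, 257.0] [0.6086 0.0527 0.268 ]
scene brass_screw 0.79 [211.1, 265.5] [0.5842 0.0409 0.2206]
scene anvil_top 0.75 [238.0, 268.3] [0.5771 0.0457 0.0972]
scene gear_knob 0.49 [197.8, 301.7] [ 0.5778 -0.0792  0.2201]
scene tape_mid 0.93 [293.7, 242.7] [0.451  0.1956 0.0633]
scene square_mid 0.54 [207.2, 393.6] [ 0.5306 -0.4208  0.0248]
scene hinge_mid 0.54 [207.8, 329.4] [ 0.6231 -0.2084  0.0508]
122 ((606.6433715820312, 49.20450973510742), (62.43935012817383, 22.49135971069336), 60.44091033935547)
top turret_handle 0.73 [189.9, 262.4] [0.6056 0.0465 0.2674]
top brass_screw 0.7 [199.3, 264.0] [0.5893 0.0505 0.2193]
top anvil_top 0.94 [208.9, 272.7] [0.578  0.0466 0.0981]
top gear_knob 0.79 [198.2, 319.6] [ 0.5876 -0.087   0.2393]
top tape_mid 0.85 [247.4, 221.2] [0.4759 0.1949 0.0649]
top square_mid 0.95 [218.4, 448.3] [ 0.5528 -0.4446  0.0182]
top hinge_mid 0.5 [195.1, 368.1] [ 0.62   -0.2156  0.04  ]
201 ((610.6962890625, 49.15231704711914), (66.03704833984375, 18.121768951416016), 65.303955078125)
```

View pics/c5.png

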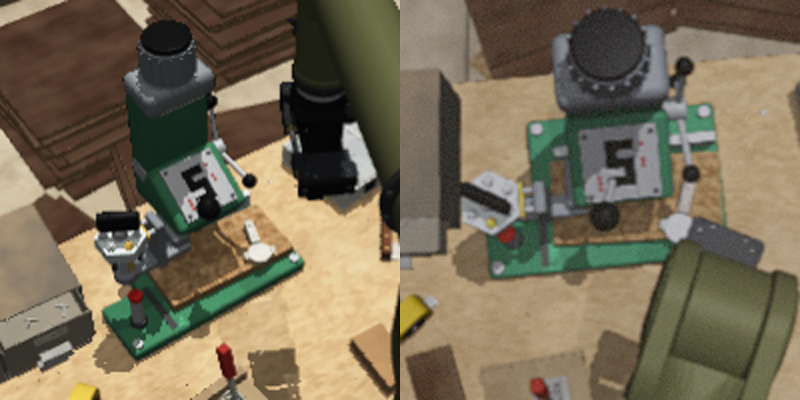

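```bash
python3 - <<'E'
from h import *
print(manip.hand_in())
E
```

```text
the job is handed in; nothing more can be done
None
```

I changed the machine over for 35 mm cup holes and handed the job in at about 21.5 s of the 56 s allowed. `hand_in` reports no verdict.

- **Gear lever:** I held the knob with the tool leaning back 30° and worked it through the zigzag gate. I pushed it against the left end of the near row with about 12 N before letting go. In the last pictures the knob sits at about (0.59, −0.09), within about 15 mm of the computed slow position. Both cameras place it at or past the computed left end.
- **Turret:** I gripped the bar handle and turned it 60° clockwise. The top camera measured the bar at 65.3°, against 65.3° expected. The brass screw reads about 10 mm from the anvil centre in plan, and the picture shows it over the anvil.
- **Disagreement on the bar:** The scene camera's rougher fit gave 63.9° and then 60.4° for the same bar. I trusted the top view, which saw it cleanly.
- **Loose items:** The hinge, tape measure and try square looked unmoved in the last pictures. Their detected positions agree with the first ones to within the detector's scatter, up to 27 mm in the scene view for the hinge and square. I did not measure the board separately.
- **Joint 2:** It read −0.3017 rad once during the retreat from the knob, against a lower limit of −0.3. I moved away from it at once, and the robot raised no fault.
- **Other:** One move call was refused because a row lacked some keys, and nothing moved. The arm ended clear of everything with no load on it.

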